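# Hang the ear defenders and the headset on the rod bench's rail

## Robot

A 6-joint arm with a two-finger parallel gripper is mounted at the origin on the work surface. World frame = base frame: x ahead of the robot, y to its left, z up, the work surface at z = 0. Lengths are in m, angles in rad, forces in N, time in s.
With the tool pointing down it reaches from about 0.3 to 0.875 m from the base axis. Payload 6.4 kg.
Tool frame: the origin (TCP) lies between the finger pads; the fingertips stand ctrl.tip_extent ahead of it and the grasp point (between the pads) is the TCP (ctrl.tip_extent is the distance from the TCP to the fingertips, in m); z points along the fingers, y is the line along which they close (so a half turn about z gives the same grasp; the last joint's range is limited). The gripper opens to 85 mm and grips with 20 to 120 N. Pads are 22 mm wide; open, the fingers measure 114 mm over their backs; the gripper's body (76 mm by 85 mm) begins 54 mm behind the grasp point. The pads swing forward as they close: fully open they stand 13 mm farther back than shut.
Start: joints at [0.977, 0.181, 1.607, -0, 1.354, -0.206], TCP at [0.217, 0.532, 0.25] pointing down, gripper open.
Joint ranges: [-2.99, 2.99], [-0.89, 2.07], [0.3, 2.58], [-1.14, 4.28], [0, 2.63], [-3.12, 3.12]. Speed limits (rad/s): [2.57, 2.57, 3.01, 3.14, 3.14, 3.14].

## Interface

Orientations are given as a unit quaternion [w, x, y, z].
In Python, from bench import ctrl gives the robot as it stands.
- The arm moves only by the tool send_rows, never from a script. Its arguments are lists of equal length, an entry for each row: "dr": the turn, a rotation vector about the tool's x, y, z in units of 6 degrees (1.0 is 6 degrees), a list of three; "xyz": the shift along the tool's x, y, z in cm, a list of three; "jaw": the opening in per cent of the stroke, from 0 (shut) to 100 (fully open). In form: {"dr": [[wx, wy, wz], ...], "xyz": [[dx, dy, dz], ...], "jaw": [jaw, ...]}. A call has exactly 8 rows; each row is the pose to reach, as a shift and turn from the pose commanded when the call began, along the tool's axes at that moment; what a row does not reach only later rows make up. A row lasts 1/8 s, in which the tool goes at most 62.5 mm and 10.7 degrees, less where a joint would pass 70% of its speed; a pose out of reach is approached as far as the arm can. A call with a gripper value outside its range is refused whole. The fingers move at their own pace and stop on an object; the grip force is fixed at half the most. Time passes only in rows, so rows that repeat a pose let the fingers close, or fill a call up. It gives the time, the measured TCP pose, the force, the opening and the grip force at its end, in the units of the state.
- ctrl.get_obs(): the state, without advancing time (a new reading comes with each control period).
- ctrl.camera(name): name is "side" or "top"; returns the picture (420x560x3 uint8, red, green, blue); there is no depth.
- ctrl.calibration(name): a dict with "camera_matrix" (3x3 intrinsics, pixels), "D" ([k1, k2, p1, p2, k3] as OpenCV has them; the pictures are not rectified), "world_from_camera" (4x4, takes a point from camera to world coordinates). Camera axes: x right, y up, looking along -z (the intrinsics and any distortion apply to the point x, -y, -z); pixel columns grow to the right and rows downward; lengths in m; the calibration is good to about 2 mm. A picture is of the moment at which its call begins. calibration takes no time and is no camera call.
- ctrl.hand_in(): hands the job in; it is judged then, once.
The state is a dict: "time_s": time; "q": joint angles; "dq": joint speeds; "joint_efforts": joint torques, N m; "eef_pos": TCP position; "eef_rot": TCP orientation; "wrist_force": force on the tool from outside, world axes, zero at the start; "torque": the same for the moment, N m; "opening": opening from 0.0 (shut) to 1.0 (fully open); "grasp_force": force on a finger pad.
Only numpy, scipy, OpenCV 4.12 (cv2) and the standard library are available. Lean on these libraries where they do the work, as an engineer would, in place of code of your own. Each camera call takes 0.05 s, during which the arm holds its last target. There are 200 camera calls.

## Task

Clear the two pieces of headgear off the rod-building bench: hang the ear defenders over the rail's bar on the robot's left of the white spool, and the phone headset over the same bar on the robot's right of it, each astride the bar with its headband resting on top and its ear pieces hanging down on either side, clear of the spool and the posts. Lower them on gently rather than dropping or ramming them, and leave everything else on the bench standing where it is.

Things in the scene. Friction and masses are not known exactly. Their poses are not given: they have to be found in the camera images.
- ear_defenders: Bulky ear defenders standing on two grey cups, arch up: 152 wide (own x), 66 deep (y), 145 high. Cups 78 high, 60 clear between their cushions. Steel arms slope in above 100 high to a black padded headband top 66 (x) x 28 (y) x 14 thick, upper face 145, underside 131 above the origin; pinch it from above across its 28 mm. Origin: centre of the underside, z up. 0.24 kg
- ear_defenders_under (a point): Centre of the underside of the ear defenders' headband top (131 above their origin), where the bar should bear.
- headset: Slim black phone headset standing on two ear pads, arch up: 138 wide (own x), 52 deep (y), 135 high. Ear pieces 52 high, 94 clear between them. Thin arms slope in above 90 high to a padded headband top 56 (x) x 22 (y) x 12 thick, upper face 135, underside 123 above the origin; pinch it from above across its 22 mm. A thin mic boom is folded up one arm. Origin: centre of the underside, z up. 0.15 kg
- headset_under (a point): Centre of the underside of the headset's headband top (123 above its origin), where the bar should bear.
- rail: Fixed rail: a round steel bar of 14 diameter along own y, its axis 145 above the bench, between two wooden posts 16 x 16 and 155 high at y = +-190, each on a foot 80 (x) x 30 (y) x 12 high. Origin: on the bench under the bar's middle; +y is to the robot's left.
- rail_bar (a point): Middle of the bar's axis, 145 above the bench.
- spool: White plastic spool fixed on the bar, coaxial with it, 64 diameter, 24 wide along the bar. It divides the bar into a left and a right part; where along the bar it sits varies. Origin: its centre on the bar's axis, own y along the bar.
- vise: Fly-tying vise, a bystander: heavy round base 110 diameter 16 high, upright steel stem 12 diameter, brass head at 175, jaws reaching 56 out along own -x at 192 high, a short rod 40 out along +x; 198 high overall. Origin: centre of the base's underside.
- thread_spool: Small wooden thread spool, a bystander standing between the cups of the ear defenders, under the arch: 32 diameter, 46 high. Origin: centre of its underside.
- varnish: Small amber bottle, a bystander standing close beside the headset: 34 diameter, 65 high. Origin: centre of its underside.
- epoxy_jar: Glass jar, a bystander: 68 diameter, 85 high. Origin: centre of its underside.
- reel: Fly reel lying flat, a bystander: 84 diameter, about 48 high. Origin: centre of its underside.
- scissors: Scissors lying flat, a bystander: about 140 long, 9 high. Origin: between handles and blades, on the underside.
- brush_cup: White ceramic cup, a bystander: 72 diameter, 95 high. Origin: centre of its underside.

How it is judged:
At the end, for the whole second after the job is handed in: Ear defenders hang left of the spool, headset right: each headband's underside on the bar (within 30 mm sideways, 138-170 mm up), its middle over 45 (headset 38) mm from the spool's and under 155 mm from the rail's, own y within 0.35 rad of the bar, upright within 0.35 rad, at rest (x of ear_defenders_under in the frame of rail between -0.03 and 0.03 m and z of ear_defenders_under in the frame of rail between 0.138 and 0.17 m and y of ear_defenders_under in the frame of spool above 0.045 m and y of ear_defenders_under in the frame of rail below 0.155 m and angle between the y axis of each of ear_defenders, headset and the y axis of rail, either way round below 0.35 rad and angle between each of ear_defenders, headset's own z axis and vertical below 0.35 rad and linear speed of each of ear_defenders, headset below 0.03 m/s and contact force between each of ear_defenders, headset and rail above 0.3 N and x of headset_under in the frame of rail between -0.03 and 0.03 m and z of headset_under in the frame of rail between 0.138 and 0.17 m and y of headset_under in the frame of spool below -0.038 m and y of headset_under in the frame of rail above -0.155 m); the robot touches nothing.
It fails at once if the vise is pushed more than 30 mm or tipped (distance of vise from where it was at the start of the episode above 0.03 m or angle between vise's own z axis and vertical above 0.5 rad).
It fails at once if the thread spool or the varnish bottle is pushed more than 30 mm or knocked over (distance of any of thread_spool, varnish from where it was at the start of the episode above 0.03 m or angle between any of thread_spool, varnish's own z axis and vertical above 0.5 rad).
It fails at once if the jar, reel, scissors or cup is pushed more than 30 mm or knocked over (distance of any of epoxy_jar, reel, scissors, brush_cup from where it was at the start of the episode above 0.03 m or angle between any of epoxy_jar, reel, scissors, brush_cup's own z axis and vertical above 0.5 rad).
It fails at once if the ear defenders or the headset is let go while its headband is over 20 mm above the bar ((height (world z) of ear_defenders_under above 0.172 m and contact force between ear_defenders and the fingers below 0.1 N) or (height (world z) of headset_under above 0.172 m and contact force between headset and the fingers below 0.1 N)).
It fails at once if the ear defenders or the headset is rammed onto the rail (over 75 N) (contact force between any of ear_defenders, headset and rail above 75 N).
It also fails if it takes over 64 s, if anything falls off the work surface, if the arm or the gripper's body presses on something with over 40 N, if the wrist force passes 120 N, or if a joint passes its speed limit or range.

## Working session

There is one attempt and no reset: what is moved stays moved. The work goes in short steps, Python scripts to look and compute and a tool call to move; the robot and the scene stay as the last step left them, time stands still between calls to the robot, and variables do not carry over. Pictures are saved under pics/ and viewed, at most 11 in all, crops included, and the job is handed in when it is done.

Besides the shell and the picture viewer there is one more tool, called after "Request:" in YAML: its name, and indented under it one key for each argument. send_rows: Moves the arm, as the interface text tells. Its arguments: {"type":"object","properties":{"dr":{"type":"array","items":{"type":"array","items":{"type":"number"}}},"xyz":{"type":"array","items":{"type":"array","items":{"type":"number"}}},"jaw":{"type":"array","items":{"type":"number"}}},"required":["dr","xyz","jaw"]}

```bash
mkdir -p pics; python3 - <<'E'
from bench import ctrl
import cv2
for n in("side","top"):
    im=ctrl.camera(n); cv2.imwrite(f"pics/{n}0.png",im[:,:,::-1])
    c=ctrl.calibration(n); print(n,c["camera_matrix"],c["D"],c["world_from_camera"])
print(ctrl.get_obs(),ctrl.tip_extent)
E
```

```text
side [[399.8098006    0.         284.12972256]
 [  0.         399.8098006  201.57284928]
 [  0.           0.           1.        ]] [0.01090355 0.         0.         0.         0.        ] [[ 0.7414724   0.34137433 -0.57765235  0.00246591]
 [-0.67058899  0.34750275 -0.65540235 -0.62040426]
 [-0.02300176  0.87333007  0.48658557  0.60343344]
 [ 0.          0.          0.          1.        ]]
top [[382.79584409   0.         277.08791867]
 [  0.         382.79584409 213.51637913]
 [  0.           0.           1.        ]] [-0.03308902  0.          0.          0.          0.        ] [[ 0.0221429   0.98253997 -0.18472928  0.40202508]
 [-0.99959692  0.02504198  0.01337513  0.02960781]
 [ 0.01776759  0.18435865  0.98269843  1.16746242]
 [ 0.          0.          0.          1.        ]]
{'time_s': 0.1, 'q': array([ 9.76694844e-01,  1.81475596e-01,  1.60791280e+00,  2.07850875e-05,
        1.35376035e+00, -2.06306363e-01]), 'dq': array([-0.00140671, -0.00178984, -0.00183418,  0.00086693, -0.00071097,
       -0.0003846 ]), 'joint_efforts': array([ 3.77252545e-04, -4.45873654e+01, -3.52238703e+01, -3.72391369e-04,
        4.01185127e-03, -1.92421362e-05]), 'eef_pos': array([0.21715537, 0.53192426, 0.24946691]), 'eef_rot': array([-3.12477295e-04,  1.92687017e-01,  9.81259959e-01, -7.12614085e-04]), 'wrist_force': array([-0.90356614, -0.1246949 ,  0.34948866]), 'torque': array([ 0.00522359, -0.0704265 ,  0.00102926]), 'grasp_force': 0.0, 'opening': 1.0019613226834392} 0.019
```

View pics/side0.png

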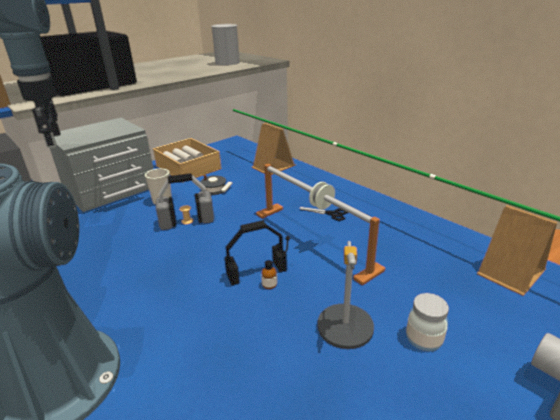

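View pics/top0.png

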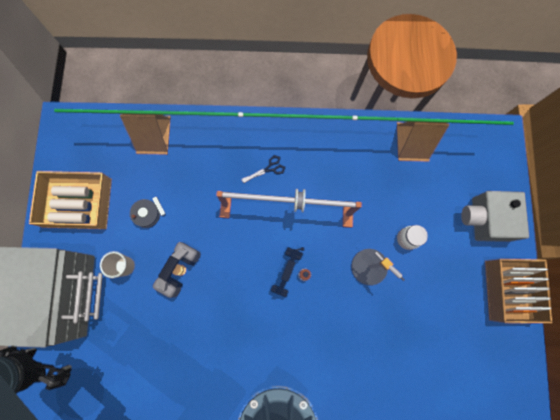

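Side view: defenders about (186,205), headset (255,250), spool (321,195) and vise (345,300). Top view: defenders (177,270), headset (288,272), rail posts (224,203) and (350,214), spool (300,200). I'll zoom in.

```bash
python3 - <<'E'
import cv2
t=cv2.imread("pics/top0.png");s=cv2.imread("pics/side0.png")
cv2.imwrite("pics/tz.png",cv2.resize(t[180:312,145:385],None,fx=3.3,fy=3.3,interpolation=cv2.INTER_CUBIC))
cv2.imwrite("pics/sz.png",cv2.resize(s[140:300,140:390],None,fx=3.2,fy=3.2,interpolation=cv2.INTER_CUBIC))
E
```

```text
(no output)
```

View pics/tz.png

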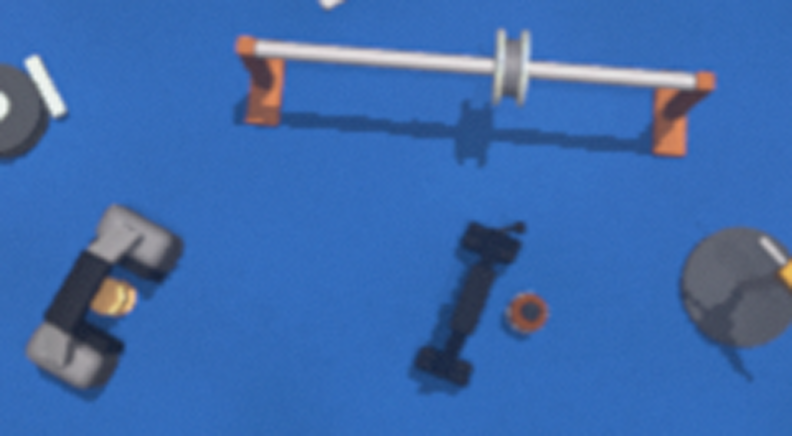

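View pics/sz.png

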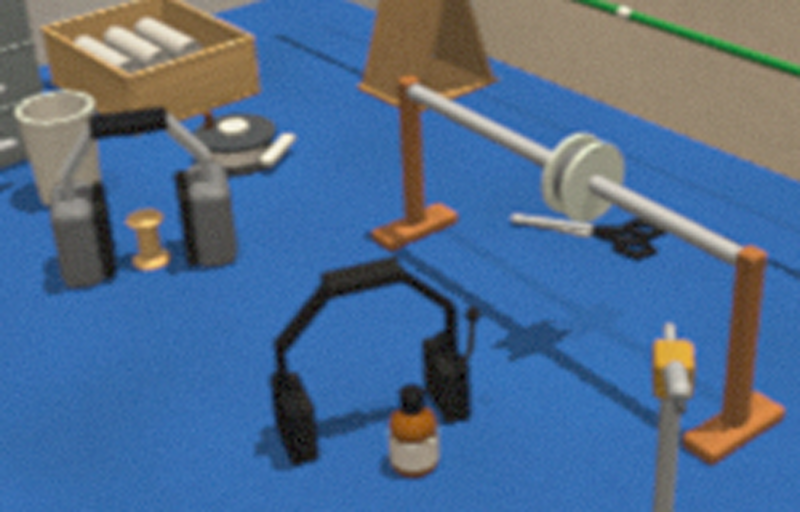

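Zooms: defenders' black band is centred at about zoom (82,293) and the headset band at about (472,297), with pads at (490,242) and (443,366). Bar ends are at (250,46) and (706,80), spool at (513,66). Next I'll measure by masks and rays.

```bash
cat > h.py <<'E'
import numpy as np,cv2
from bench import ctrl
def ray(n,uv):
    c=ctrl.calibration(n);T=np.array(c["world_from_camera"])
    p=cv2.undistortPoints(np.array(uv,float).reshape(-1,1,2),np.array(c["camera_matrix"]),np.array(c["D"])).reshape(-1,2)
    d=np.c_[p[:,0],-p[:,1],-np.ones(len(p))]@T[:3,:3].T
    return T[:3,3],d
def onz(n,uv,z):
    o,d=ray(n,uv); return o+d*((z-o[2])/d[:,2])[:,None]
def two(ut,us):
    o1,d1=ray("top",[ut]);o2,d2=ray("side",[us]);A=np.c_[d1[0],-d2[0]]
    k=np.linalg.lstsq(A,o2-o1,rcond=None)[0];a=o1+k[0]*d1[0];b=o2+k[1]*d2[0]
    return (a+b)/2,np.linalg.norm(a-b)
def blobs(im,mask,box,off=(0,0)):
    x0,y0,x1,y1=box;m=np.zeros(mask.shape,np.uint8);m[y0:y1,x0:x1]=mask[y0:y1,x0:x1]
    n,l,st,ce=cv2.connectedComponentsWithStats(m)
    return [(st[i,4],ce[i],cv2.minAreaRect(np.argwhere(l==i)[:,::-1].astype(np.float32))) for i in range(1,n) if st[i,4]>15]
E
python3 - <<'E'
from h import *
np.set_printoptions(precision=4,suppress=True)
T=cv2.imread("pics/top0.png");S=cv2.imread("pics/side0.png")
dark=lambda im,t:((im.max(2)<t)).astype(np.uint8)
for nm,box in(("def",(150,235,205,305)),("hs",(265,240,305,302))):
    for t in (55,75):
        for a,c,r in blobs(T,dark(T,t),box):
            print(nm,t,a,c,"z.14",onz("top",[c],.145 if nm=="def" else .135)[0],"rect",np.round(cv2.boxPoints(r),1).tolist())
z=lambda u,v:(145+(u+.5)/3.3-.5,180+(v+.5)/3.3-.5)
w=lambda u,v:(140+(u+.5)/3.2-.5,140+(v+.5)/3.2-.5)
P=onz("top",[z(258,48),z(698,79)],.145);print("bar ends",P)
print("spool",onz("top",[z(513,66)],.145), two(z(513,66),w(583,178)))
print("post tops",onz("top",[z(245,46),z(706,81)],.155))
print("def band corners",onz("top",[z(93,252),z(120,262),z(76,335),z(47,322)],.145), two(z(83,293),w(128,122)))
print("hs band", two(z(473,297),w(362,277)), onz("top",[z(473,297)],.135))
print("hs pads",onz("top",[z(490,242),z(443,366)],.052))
print("varnish",onz("top",[z(527,313)],.065),"thread",onz("top",[z(120,296)],.046),"vise head",onz("top",[z(785,272)],.19))
E
```

```text
def 75 324 [170.179  273.1019] z.14 [0.4272 0.294  0.145 ] rect [[154.10000610351562, 283.29998779296875], [170.39999389648438, 255.60000610351562], [191.5, 268.0], [175.1999969482422, 295.70001220703125]]
def 75 43 [187.7442 260.9767] z.14 [0.4602 0.2497 0.145 ] rect [[180.1999969482422, 259.8999938964844], [181.60000610351562, 256.3999938964844], [194.60000610351562, 261.6000061035156], [193.1999969482422, 265.1000061035156]]
hs 75 324 [286.8519 271.0648] z.14 [ 0.4403 -0.014   0.135 ] rect [[271.20001220703125, 290.3999938964844], [288.20001220703125, 247.0], [301.70001220703125, 252.1999969482422], [284.79998779296875, 295.6000061035156]]
bar ends [[ 0.6443  0.1655  0.145 ]
 [ 0.6275 -0.2008  0.145 ]]
spool [[ 0.6345 -0.0465  0.145 ]] (array([ 0.633 , -0.0454,  0.1459]), np.float64(0.0031952513476303968))
post tops [[ 0.6433  0.1749  0.155 ]
 [ 0.6238 -0.2051  0.155 ]]
def band corners [[0.4723 0.2901 0.145 ]
 [0.4648 0.2679 0.145 ]
 [0.4061 0.2991 0.145 ]
 [0.4157 0.3229 0.145 ]] (array([0.439 , 0.2971, 0.1412]), np.float64(0.0011869959132131314))
hs band (array([ 0.443 , -0.0163,  0.1289]), np.float64(0.0032318077572455195)) [[ 0.4441 -0.017   0.135 ]]
hs pads [[ 0.496  -0.0349  0.052 ]
 [ 0.3876  0.0043  0.052 ]]
varnish [[ 0.4343 -0.0671  0.065 ]] thread [[0.4412 0.289  0.046 ]] vise head [[ 0.4663 -0.2562  0.19  ]]
```

```bash
cat >> h.py <<'E'
from scipy.spatial.transform import Rotation as Ro
def plan(p,yaw_y):
    """shift in cm and turn in 6deg units to put TCP at p, tool y at yaw_y degrees (tool straight down)"""
    o=ctrl.get_obs();R=Ro.from_quat(o["eef_rot"],scalar_first=True)
    y=np.radians(yaw_y);ty=np.array([np.cos(y),np.sin(y),0]);tz=np.array([0,0,-1.]);G=Ro.from_matrix(np.c_[np.cross(ty,tz),ty,tz])
    print("t",round(o["time_s"],2),"pos",np.round(o["eef_pos"],4),"xyz",np.round(R.inv().apply(np.array(p)-o["eef_pos"])*100,2),"dr",np.round(np.degrees((R.inv()*G).as_rotvec())/6,2),
     "F",np.round(o["wrist_force"],2),"grip",round(o["grasp_force"],1),"op",round(o["opening"],3))
E
python3 -c "
from h import *
plan((.4395,.2955,.25),60.5)"
```

```text
t 0.1 pos [0.2172 0.5319 0.2495] xyz [-29.52 -13.48  -0.04] dr [-0.01 -0.    1.21] F [-0.9  -0.12  0.35] grip 0.0 op 1.002
```

Request:
send_rows:
  dr:
    - [0,0,0.2]
    - [0,0,0.4]
    - [0,0,0.6]
    - [0,0,0.8]
    - [0,0,1.0]
    - [0,0,1.2]
    - [0,0,1.2]
    - [0,0,1.2]
  xyz:
    - [-3,-1.4,0]
    - [-8,-3.7,0]
    - [-13,-6,0]
    - [-18,-8.2,0]
    - [-23,-10.5,0]
    - [-27,-12.3,0]
    - [-29.5,-13.5,0]
    - [-29.5,-13.5,0]
  jaw: [60,60,60,60,60,60,60,60]

```text
time_s: 1.1
eef_pos: [0.4404, 0.2943, 0.2498]
eef_rot: [-0.0, 0.255, 0.967, -0.0]
wrist_force: [-1.3, -0.8, -0.1]
opening: 0.6
grasp_force: 0.0
```

```bash
python3 - <<'E'
from h import *
plan((.4395,.2955,.151),60.5)
t=ctrl.camera("top");s=ctrl.camera("side")
a=cv2.resize(t[220:320,130:230],(395,395),interpolation=cv2.INTER_CUBIC);b=cv2.resize(s[110:235,130:255],(395,395),interpolation=cv2.INTER_CUBIC)
cv2.imwrite("pics/g1.png",np.hstack([a,b])[:,:,::-1])
E
```

```text
t 1.1 pos [0.4404 0.2943 0.2498] xyz [0.13 0.07 9.88] dr [-0.01 -0.   -0.02] F [-1.26 -0.76 -0.09] grip 0.0 op 0.6
```

View pics/g1.png

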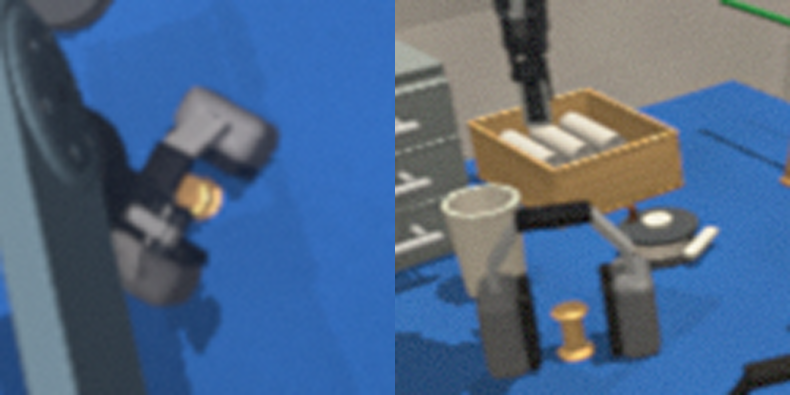

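The side view shows the fingertips at about (175,148) above the band at about (181,178). The top view is partly hidden by the arm. I'll check that projection while descending halfway.

Request:
send_rows:
  dr:
    - [0,0,0]
    - [0,0,0]
    - [0,0,0]
    - [0,0,0]
    - [0,0,0]
    - [0,0,0]
    - [0,0,0]
    - [0,0,0]
  xyz:
    - [0,0,1]
    - [0.1,0,2]
    - [0.1,0.1,3]
    - [0.1,0.1,4]
    - [0.1,0.1,5]
    - [0.1,0.1,6]
    - [0.1,0.1,6.5]
    - [0.1,0.1,6.5]
  jaw: [60,60,60,60,60,60,60,60]

```text
time_s: 2.2
eef_pos: [0.4389, 0.297, 0.1848]
eef_rot: [-0.0, 0.254, 0.967, -0.0]
wrist_force: [0.6, -0.1, -0.2]
opening: 0.599
grasp_force: 0.0
```

```bash
python3 - <<'E'
from h import *
plan((.4395,.2955,.151),60.5)
s=ctrl.camera("side")
c=ctrl.calibration("side");T=np.linalg.inv(c["world_from_camera"]);K=np.array(c["camera_matrix"])
for p in [(.4395,.2955,.166),(.4395,.2955,.145)]:
    q=T@np.r_[p,1];print(p,K[0,0]*q[0]/-q[2]+K[0,2],K[1,1]*-q[1]/-q[2]+K[1,2])
cv2.imwrite("pics/g2.png",cv2.resize(s[120:240,130:250],(600,600),interpolation=cv2.INTER_CUBIC)[:,:,::-1])
E
```

```text
t 2.2 pos [0.4389 0.297  0.1848] xyz [-0.13 -0.1   3.38] dr [-0.01 -0.    0.01] F [ 0.57 -0.13 -0.22] grip 0.0 op 0.599
(0.4395, 0.2955, 0.166) 179.04161107481355 169.51279005195326
(0.4395, 0.2955, 0.145) 180.21928032591114 176.63310611746726
```

View pics/g2.png

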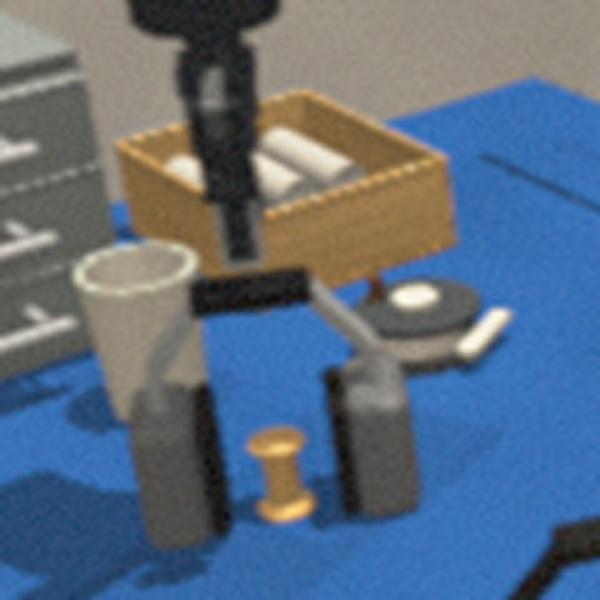

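The fingers are centred over the band, with tips at (178,172) and band at (180,178), matching the projection.

Request:
send_rows:
  dr:
    - [0,0,0]
    - [0,0,0]
    - [0,0,0]
    - [0,0,0]
    - [0,0,0]
    - [0,0,0]
    - [0,0,0]
    - [0,0,0]
  xyz:
    - [-0.1,-0.1,1]
    - [-0.1,-0.1,2]
    - [-0.1,-0.1,3]
    - [-0.1,-0.1,3.4]
    - [-0.1,-0.1,3.4]
    - [-0.1,-0.1,3.4]
    - [-0.1,-0.1,3.4]
    - [-0.1,-0.1,3.4]
  jaw: [60,60,60,60,60,20,0,0]

```text
time_s: 3.25
eef_pos: [0.4402, 0.2961, 0.1521]
eef_rot: [0.001, 0.254, 0.967, 0.001]
wrist_force: [1.2, 1.4, 2.7]
opening: 0.314
grasp_force: 59.9
```

Request:
send_rows:
  dr:
    - [0,0,0]
    - [0,0,0]
    - [0,0,0]
    - [0,0,0]
    - [0,0,0]
    - [0,0,0]
    - [0,0,0]
    - [0,0,0]
  xyz:
    - [0,0,0]
    - [0,0,0]
    - [0,0,0]
    - [0,0,0]
    - [0,0,-0.3]
    - [0,0,-0.7]
    - [0,0,-1.2]
    - [0,0,-2]
  jaw: [0,0,0,0,0,0,0,0]

```text
time_s: 4.25
eef_pos: [0.4391, 0.2956, 0.1713]
eef_rot: [-0.001, 0.254, 0.967, -0.0]
wrist_force: [0.0, -0.2, -2.0]
opening: 0.311
grasp_force: 59.3
```

```bash
python3 -c "
from h import *
plan((.639,.0695,.35),87.2)"
```

```text
t 4.25 pos [0.4391 0.2956 0.1713] xyz [-28.51  -9.89 -17.89] dr [-0.01 -0.01 -4.44] F [ 0.04 -0.24 -1.97] grip 59.3 op 0.311
```

Lift first, then traverse.

Request:
send_rows:
  dr:
    - [0,0,0]
    - [0,0,0]
    - [0,0,0]
    - [0,0,0]
    - [0,0,0]
    - [0,0,0]
    - [0,0,0]
    - [0,0,0]
  xyz:
    - [0,0,-1.5]
    - [0,0,-4]
    - [0,0,-7]
    - [0,0,-10]
    - [0,0,-13]
    - [0,0,-16]
    - [0,0,-18]
    - [0,0,-18]
  jaw: [0,0,0,0,0,0,0,0]

```text
time_s: 5.25
eef_pos: [0.4402, 0.2961, 0.354]
eef_rot: [0.002, 0.254, 0.967, 0.001]
wrist_force: [-0.3, -0.5, -3.6]
opening: 0.307
grasp_force: 59.3
```

Request:
send_rows:
  dr:
    - [0,0,-0.2]
    - [0,0,-0.5]
    - [0,0,-0.9]
    - [0,0,-1.4]
    - [0,0,-1.9]
    - [0,0,-2.4]
    - [0,0,-2.7]
    - [0,0,-2.9]
  xyz:
    - [-1,-0.3,0]
    - [-3,-1,0]
    - [-6,-2.1,0]
    - [-9,-3.1,0]
    - [-12,-4.2,0]
    - [-15,-5.2,0]
    - [-17,-5.9,0]
    - [-18,-6.2,0]
  jaw: [0,0,0,0,0,0,0,0]

```text
time_s: 6.25
eef_pos: [0.5659, 0.1524, 0.3501]
eef_rot: [-0.001, 0.105, 0.994, -0.0]
wrist_force: [0.3, -0.4, -2.4]
opening: 0.308
grasp_force: 59.2
```

```bash
python3 -c "
from h import *
plan((.639,.0695,.35),87.2)"
```

```text
t 6.25 pos [0.5659 0.1524 0.3501] xyz [-8.88 -6.59 -0.01] dr [-0.   -0.02 -1.54] F [ 0.29 -0.45 -2.45] grip 59.2 op 0.308
```

Request:
send_rows:
  dr:
    - [0,0,-0.2]
    - [0,0,-0.4]
    - [0,0,-0.7]
    - [0,0,-1]
    - [0,0,-1.3]
    - [0,0,-1.5]
    - [0,0,-1.5]
    - [0,0,-1.5]
  xyz:
    - [-1,-0.7,0]
    - [-2.5,-1.9,0]
    - [-4.5,-3.3,0]
    - [-6.5,-4.8,0]
    - [-8,-5.9,0]
    - [-8.9,-6.6,0]
    - [-8.9,-6.6,0]
    - [-8.9,-6.6,0]
  jaw: [0,0,0,0,0,0,0,0]

```text
time_s: 7.25
eef_pos: [0.6387, 0.071, 0.3513]
eef_rot: [-0.0, 0.026, 1.0, 0.0]
wrist_force: [-0.0, 0.8, -2.4]
opening: 0.306
grasp_force: 59.2
```

```bash
python3 - <<'E'
from h import *
plan((.639,.0695,.173),87.2)
t=ctrl.camera("top");s=ctrl.camera("side")
a=cv2.resize(t[140:260,190:310],(395,395),interpolation=cv2.INTER_CUBIC);b=cv2.resize(s[80:240,230:390],(395,395),interpolation=cv2.INTER_CUBIC)
cv2.imwrite("pics/p1.png",np.hstack([a,b])[:,:,::-1])
E
```

```text
t 7.25 pos [0.6387 0.071  0.3513] xyz [-0.04 -0.15 17.83] dr [ 0.   -0.   -0.03] F [-0.    0.76 -2.37] grip 59.2 op 0.306
```

View pics/p1.png

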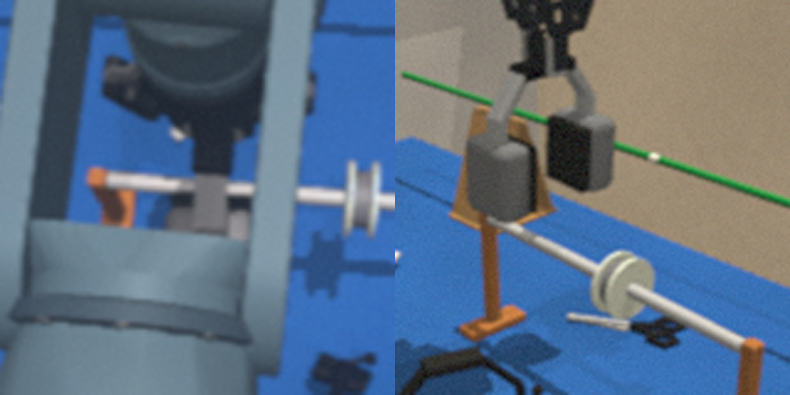

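The defenders hang upright above the bar, a cup on each side: cups at crop (500,185) and (580,150), bar between. Lower.

Request:
send_rows:
  dr:
    - [0,0,0]
    - [0,0,0]
    - [0,0,0]
    - [0,0,0]
    - [0,0,0]
    - [0,0,0]
    - [0,0,0]
    - [0,0,0]
  xyz:
    - [0,0,1.5]
    - [0,-0.1,4]
    - [0,-0.1,6.5]
    - [0,-0.1,9]
    - [0,-0.1,11.5]
    - [0,-0.1,14]
    - [0,-0.1,15.5]
    - [0,-0.1,16]
  jaw: [0,0,0,0,0,0,0,0]

```text
time_s: 8.35
eef_pos: [0.6383, 0.0695, 0.1898]
eef_rot: [-0.001, 0.026, 1.0, 0.0]
wrist_force: [-0.2, 0.5, -0.9]
opening: 0.309
grasp_force: 59.2
```

Request:
send_rows:
  dr:
    - [0,0,0]
    - [0,0,0]
    - [0,0,0]
    - [0,0,0]
    - [0,0,0]
    - [0,0,0]
    - [0,0,0]
    - [0,0,0]
  xyz:
    - [0,0,0.2]
    - [0,0,0.4]
    - [0,0,0.6]
    - [0,0,0.8]
    - [0,0,1.0]
    - [0,0,1.2]
    - [0,0,1.4]
    - [0,0,1.4]
  jaw: [0,0,0,0,0,0,0,0]

```text
time_s: 9.35
eef_pos: [0.6389, 0.0693, 0.177]
eef_rot: [-0.0, 0.026, 1.0, 0.0]
wrist_force: [0.3, 0.1, -2.7]
opening: 0.309
grasp_force: 59.2
```

Request:
send_rows:
  dr:
    - [0,0,0]
    - [0,0,0]
    - [0,0,0]
    - [0,0,0]
    - [0,0,0]
    - [0,0,0]
    - [0,0,0]
    - [0,0,0]
  xyz:
    - [0,0,0.05]
    - [0,0,0.1]
    - [0,0,0.15]
    - [0,0,0.2]
    - [0,0,0.25]
    - [0,0,0.3]
    - [0,0,0.3]
    - [0,0,0.3]
  jaw: [0,0,0,0,0,0,0,0]

```text
time_s: 10.35
eef_pos: [0.6391, 0.0693, 0.1743]
eef_rot: [0.0, 0.026, 1.0, 0.0]
wrist_force: [-0.4, 1.1, -2.3]
opening: 0.314
grasp_force: 59.2
```

Request:
send_rows:
  dr:
    - [0,0,0]
    - [0,0,0]
    - [0,0,0]
    - [0,0,0]
    - [0,0,0]
    - [0,0,0]
    - [0,0,0]
    - [0,0,0]
  xyz:
    - [0,0,0.05]
    - [0,0,0.1]
    - [0,0,0.15]
    - [0,0,0.2]
    - [0,0,0.25]
    - [0,0,0.3]
    - [0,0,0.3]
    - [0,0,0.3]
  jaw: [0,0,0,0,0,0,0,0]

```text
time_s: 11.35
eef_pos: [0.6392, 0.0693, 0.172]
eef_rot: [0.0, 0.026, 1.0, -0.0]
wrist_force: [-3.3, -0.4, 5.6]
opening: 0.313
grasp_force: 60.0
```

Contact (+8 N relative to hanging). Release and rise.

Request:
send_rows:
  dr:
    - [0,0,0]
    - [0,0,0]
    - [0,0,0]
    - [0,0,0]
    - [0,0,0]
    - [0,0,0]
    - [0,0,0]
    - [0,0,0]
  xyz:
    - [0,0,0]
    - [0,0,0]
    - [0,0,0]
    - [0,0,0]
    - [0,0,-0.3]
    - [0,0,-0.8]
    - [0,0,-1.5]
    - [0,0,-2.5]
  jaw: [35,40,50,60,60,60,60,60]

```text
time_s: 12.35
eef_pos: [0.639, 0.0693, 0.1969]
eef_rot: [-0.0, 0.026, 1.0, 0.0]
wrist_force: [-0.1, -0.4, 0.6]
opening: 0.599
grasp_force: 0.0
```

Request:
send_rows:
  dr:
    - [0,0,0]
    - [0,0,0]
    - [0,0,0]
    - [0,0,0]
    - [0,0,0]
    - [0,0,0]
    - [0,0,0]
    - [0,0,0]
  xyz:
    - [0,0,-1]
    - [0,0,-2]
    - [0,0,-4]
    - [0,0,-6]
    - [0,0,-8]
    - [0,0,-9]
    - [0,0,-10]
    - [0,0,-10]
  jaw: [60,60,60,60,60,60,60,60]

```text
time_s: 13.35
eef_pos: [0.6393, 0.0693, 0.297]
eef_rot: [0.001, 0.026, 1.0, -0.0]
wrist_force: [-0.6, 0.6, -0.3]
opening: 0.603
grasp_force: 0.0
```

```bash
python3 - <<'E'
from h import *
plan((.443,-.0163,.30),69.5)
s=ctrl.camera("side")
cv2.imwrite("pics/r1.png",cv2.resize(s[120:260,230:390],(640,560),interpolation=cv2.INTER_CUBIC)[:,:,::-1])
E
```

```text
t 13.35 pos [0.6393 0.0693 0.297 ] xyz [19.15 -9.58 -0.32] dr [0.   0.01 2.91] F [-0.61  0.64 -0.26] grip 0.0 op 0.603
```

View pics/r1.png

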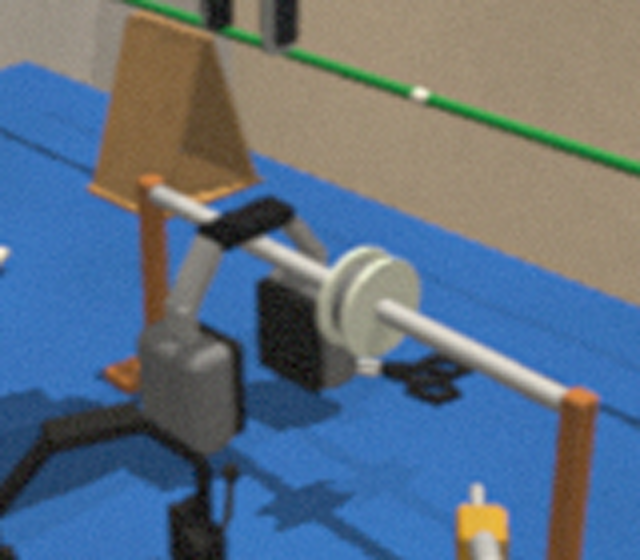

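The defenders hang astride the bar: band at crop (250,222), one cup each side, clear of the spool. Now the headset.

Request:
send_rows:
  dr:
    - [0,0,0.3]
    - [0,0,0.8]
    - [0,0,1.3]
    - [0,0,1.8]
    - [0,0,2.3]
    - [0,0,2.7]
    - [0,0,2.9]
    - [0,0,2.9]
  xyz:
    - [2,-1,0]
    - [5,-2.5,0]
    - [8.5,-4.2,0]
    - [12,-6,0]
    - [15.5,-7.8,0]
    - [18,-9,0]
    - [19.2,-9.6,0]
    - [19.2,-9.6,0]
  jaw: [60,60,60,60,60,60,60,60]

```text
time_s: 14.4
eef_pos: [0.4421, -0.0166, 0.2962]
eef_rot: [0.0, 0.177, 0.984, 0.0]
wrist_force: [0.2, 0.4, 0.1]
opening: 0.6
grasp_force: 0.0
```

Request:
send_rows:
  dr:
    - [0,0,0]
    - [0,0,0]
    - [0,0,0]
    - [0,0,0]
    - [0,0,0]
    - [0,0,0]
    - [0,0,0]
    - [0,0,0]
  xyz:
    - [0,0,1]
    - [0,0,3]
    - [0,0,5]
    - [0,0,7]
    - [0,0,9]
    - [0,0,11]
    - [0,0,12]
    - [0,0,12]
  jaw: [60,60,60,60,60,60,60,60]

```text
time_s: 15.4
eef_pos: [0.442, -0.0161, 0.1753]
eef_rot: [-0.001, 0.177, 0.984, 0.0]
wrist_force: [-0.0, -0.2, 0.7]
opening: 0.599
grasp_force: 0.0
```

```bash
python3 - <<'E'
from h import *
plan((.443,-.0163,.144),69.5)
s=ctrl.camera("side")
cv2.imwrite("pics/g3.png",cv2.resize(s[190:300,200:310],(600,600),interpolation=cv2.INTER_CUBIC)[:,:,::-1])
E
```

```text
t 15.4 pos [ 0.442  -0.0161  0.1753] xyz [-0.11  0.02  3.13] dr [-0.   -0.02  0.02] F [-0.03 -0.16  0.65] grip 0.0 op 0.599
```

View pics/g3.png

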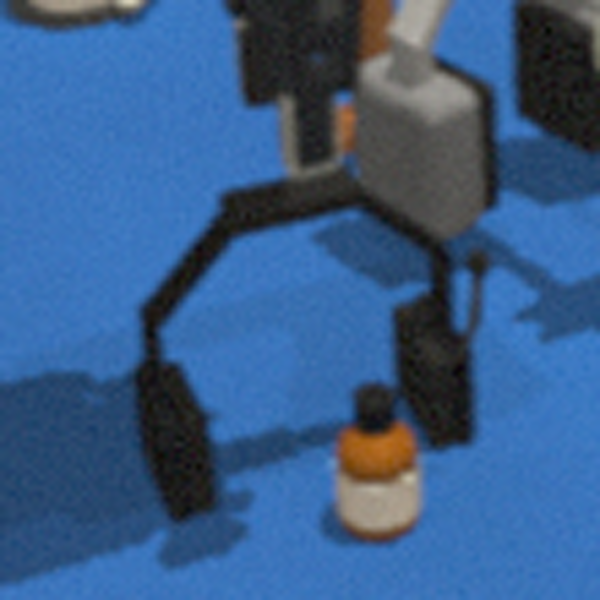

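The near finger is at (312,170) over the band at (293,195). Its offset is what the open near finger should show, so it's centred. Descend and close.

Request:
send_rows:
  dr:
    - [0,0,0]
    - [0,0,0]
    - [0,0,0]
    - [0,0,0]
    - [0,0,0]
    - [0,0,0]
    - [0,0,0]
    - [0,0,0]
  xyz:
    - [-0.1,0,1]
    - [-0.1,0,2]
    - [-0.1,0,2.8]
    - [-0.1,0,3.1]
    - [-0.1,0,3.1]
    - [-0.1,0,3.1]
    - [-0.1,0,3.1]
    - [-0.1,0,3.1]
  jaw: [60,60,60,60,60,30,20,0]

```text
time_s: 16.45
eef_pos: [0.4435, -0.0168, 0.1459]
eef_rot: [0.0, 0.177, 0.984, 0.0]
wrist_force: [-1.0, 1.9, 4.7]
opening: 0.235
grasp_force: 59.2
```

Request:
send_rows:
  dr:
    - [0,0,0]
    - [0,0,0]
    - [0,0,0]
    - [0,0,0]
    - [0,0,0]
    - [0,0,0]
    - [0,0,0]
    - [0,0,0]
  xyz:
    - [0,0,0]
    - [0,0,0]
    - [0,0,0]
    - [0,0,0]
    - [0,0,-0.3]
    - [0,0,-0.7]
    - [0,0,-1.2]
    - [0,0,-2]
  jaw: [0,0,0,0,0,0,0,0]

```text
time_s: 17.45
eef_pos: [0.443, -0.0168, 0.1655]
eef_rot: [-0.0, 0.177, 0.984, 0.0]
wrist_force: [0.7, 0.5, -1.0]
opening: 0.237
grasp_force: 58.8
```

Request:
send_rows:
  dr:
    - [0,0,0]
    - [0,0,0]
    - [0,0,0]
    - [0,0,0]
    - [0,0,0]
    - [0,0,0]
    - [0,0,0]
    - [0,0,0]
  xyz:
    - [0,0,-1.5]
    - [0,0,-4]
    - [0,0,-7]
    - [0,0,-10]
    - [0,0,-13]
    - [0,0,-16]
    - [0,0,-18.5]
    - [0,0,-18.5]
  jaw: [0,0,0,0,0,0,0,0]

```text
time_s: 18.45
eef_pos: [0.4442, -0.0171, 0.3531]
eef_rot: [0.003, 0.177, 0.984, -0.0]
wrist_force: [0.1, 0.2, -1.8]
opening: 0.235
grasp_force: 58.9
```

```bash
python3 -c "
from h import *
plan((.629,-.1275,.35),87.2)"
```

```text
t 18.45 pos [ 0.4442 -0.0171  0.3531] xyz [-21.17  -3.9    0.42] dr [-0.01  0.05 -2.94] F [ 0.15  0.17 -1.78] grip 58.9 op 0.235
```

Request:
send_rows:
  dr:
    - [0,0,-0.3]
    - [0,0,-0.8]
    - [0,0,-1.3]
    - [0,0,-1.8]
    - [0,0,-2.2]
    - [0,0,-2.5]
    - [0,0,-2.8]
    - [0,0,-2.9]
  xyz:
    - [-1.5,-0.3,0]
    - [-4.5,-0.8,0]
    - [-8,-1.5,0]
    - [-11.5,-2.1,0]
    - [-15,-2.8,0]
    - [-18,-3.3,0]
    - [-20,-3.7,0]
    - [-21.1,-3.9,0]
  jaw: [0,0,0,0,0,0,0,0]

```text
time_s: 19.45
eef_pos: [0.6274, -0.1273, 0.3484]
eef_rot: [-0.001, 0.026, 1.0, 0.0]
wrist_force: [0.3, -0.7, -1.3]
opening: 0.228
grasp_force: 58.9
```

Request:
send_rows:
  dr:
    - [0,0,0]
    - [0,0,0]
    - [0,0,0]
    - [0,0,0]
    - [0,0,0]
    - [0,0,0]
    - [0,0,0]
    - [0,0,0]
  xyz:
    - [0,0,0]
    - [0,0,0]
    - [0,0,0]
    - [0,0,0]
    - [0,0,0]
    - [0,0,0]
    - [0,0,0]
    - [0,0,0]
  jaw: [0,0,0,0,0,0,0,0]

```text
time_s: 20.45
eef_pos: [0.6274, -0.127, 0.3503]
eef_rot: [-0.0, 0.026, 1.0, -0.0]
wrist_force: [0.8, 0.3, -2.6]
opening: 0.236
grasp_force: 58.9
```

```bash
python3 - <<'E'
from h import *
plan((.629,-.1275,.173),87.2)
s=ctrl.camera("side");t=ctrl.camera("top")
a=cv2.resize(t[150:270,260:380],(395,395),interpolation=cv2.INTER_CUBIC);b=cv2.resize(s[80:280,270:470],(395,395),interpolation=cv2.INTER_CUBIC)
cv2.imwrite("pics/p2.png",np.hstack([a,b])[:,:,::-1])
E
```

```text
t 20.45 pos [ 0.6274 -0.127   0.3503] xyz [-0.17 -0.04 17.73] dr [-0.   -0.   -0.04] F [ 0.84  0.29 -2.63] grip 58.9 op 0.236
```

View pics/p2.png

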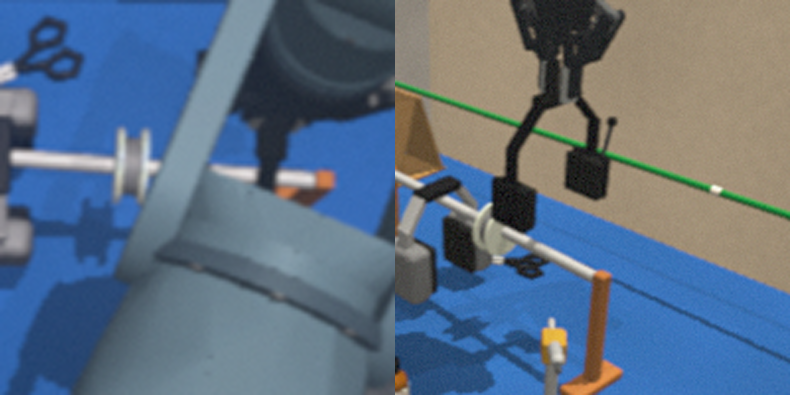

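The headset hangs upright with pads at crop (515,205) and (587,172), straddling the bar between spool and right post. Lower.

Request:
send_rows:
  dr:
    - [0,0,0]
    - [0,0,0]
    - [0,0,0]
    - [0,0,0]
    - [0,0,0]
    - [0,0,0]
    - [0,0,0]
    - [0,0,0]
  xyz:
    - [-0.1,0,1.5]
    - [-0.1,0,4]
    - [-0.1,0,6.5]
    - [-0.1,0,9]
    - [-0.1,0,11.5]
    - [-0.1,0,14]
    - [-0.1,0,15.5]
    - [-0.1,0,16]
  jaw: [0,0,0,0,0,0,0,0]

```text
time_s: 21.55
eef_pos: [0.6277, -0.1268, 0.1887]
eef_rot: [-0.001, 0.026, 1.0, 0.0]
wrist_force: [0.1, -0.4, -1.2]
opening: 0.234
grasp_force: 58.8
```

Request:
send_rows:
  dr:
    - [0,0,0]
    - [0,0,0]
    - [0,0,0]
    - [0,0,0]
    - [0,0,0]
    - [0,0,0]
    - [0,0,0]
    - [0,0,0]
  xyz:
    - [0,0,0.2]
    - [0,0,0.4]
    - [0,0,0.6]
    - [0,0,0.8]
    - [0,0,1.0]
    - [0,0,1.2]
    - [0,0,1.3]
    - [0,0,1.3]
  jaw: [0,0,0,0,0,0,0,0]

```text
time_s: 22.55
eef_pos: [0.6283, -0.127, 0.1771]
eef_rot: [-0.0, 0.026, 1.0, 0.0]
wrist_force: [0.5, -0.9, -1.3]
opening: 0.236
grasp_force: 58.8
```

Request:
send_rows:
  dr:
    - [0,0,0]
    - [0,0,0]
    - [0,0,0]
    - [0,0,0]
    - [0,0,0]
    - [0,0,0]
    - [0,0,0]
    - [0,0,0]
  xyz:
    - [0,0,0.05]
    - [0,0,0.1]
    - [0,0,0.15]
    - [0,0,0.2]
    - [0,0,0.25]
    - [0,0,0.3]
    - [0,0,0.3]
    - [0,0,0.3]
  jaw: [0,0,0,0,0,0,0,0]

```text
time_s: 23.55
eef_pos: [0.6284, -0.127, 0.1748]
eef_rot: [0.0, 0.026, 1.0, -0.0]
wrist_force: [-2.5, 1.4, 4.7]
opening: 0.237
grasp_force: 59.5
```

Contact. Release and rise.

Request:
send_rows:
  dr:
    - [0,0,0]
    - [0,0,0]
    - [0,0,0]
    - [0,0,0]
    - [0,0,0]
    - [0,0,0]
    - [0,0,0]
    - [0,0,0]
  xyz:
    - [0,0,0]
    - [0,0,0]
    - [0,0,0]
    - [0,0,0]
    - [0,0,-0.3]
    - [0,0,-0.8]
    - [0,0,-1.5]
    - [0,0,-2.5]
  jaw: [28,35,45,55,55,55,55,55]

```text
time_s: 24.55
eef_pos: [0.6283, -0.127, 0.1999]
eef_rot: [-0.0, 0.026, 1.0, -0.0]
wrist_force: [-1.0, 0.4, 0.2]
opening: 0.553
grasp_force: 0.0
```

Request:
send_rows:
  dr:
    - [0,0,0]
    - [0,0,0]
    - [0,0,0]
    - [0,0,0]
    - [0,0,0]
    - [0,0,0]
    - [0,0,0]
    - [0,0,0]
  xyz:
    - [0,0,-1]
    - [0,0,-2]
    - [0,0,-4]
    - [0,0,-6]
    - [0,0,-8]
    - [0,0,-9]
    - [0,0,-10]
    - [0,0,-10]
  jaw: [55,55,55,55,55,55,55,55]

```text
time_s: 25.55
eef_pos: [0.6286, -0.1271, 0.3]
eef_rot: [0.0, 0.026, 1.0, -0.0]
wrist_force: [-0.4, 0.2, -1.2]
opening: 0.552
grasp_force: 0.0
```

```bash
python3 - <<'E'
from h import *
plan((.629,-.1275,.3),87.2)
s=ctrl.camera("side")
cv2.imwrite("pics/r2.png",cv2.resize(s[120:300,200:440],(800,600),interpolation=cv2.INTER_CUBIC)[:,:,::-1])
E
```

```text
t 25.55 pos [ 0.6286 -0.1271  0.3   ] xyz [-0.04 -0.03 -0.  ] dr [-0.    0.01 -0.04] F [-0.41  0.2  -1.16] grip 0.0 op 0.552
```

View pics/r2.png

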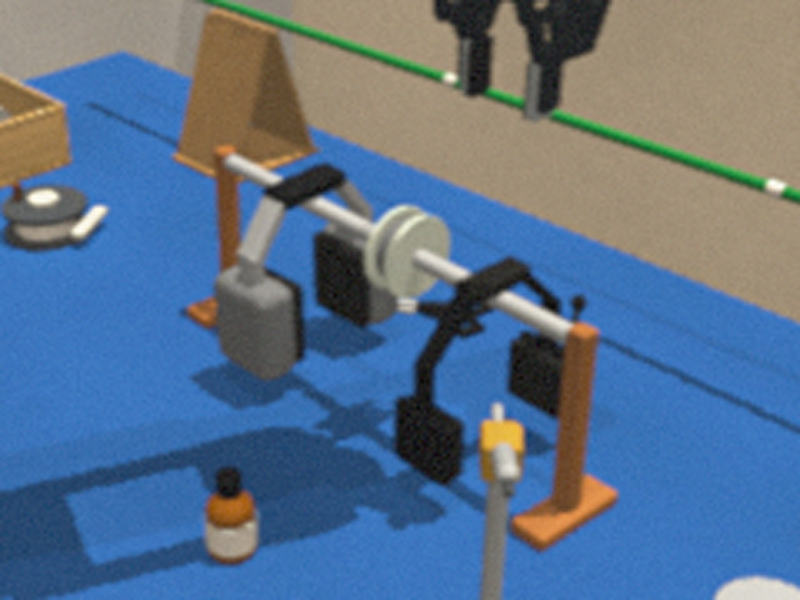

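Both hang astride the bar, level: defenders' band at (307,183), headset's at (495,283), spool at (408,250). The varnish bottle is still standing and the gripper is clear.

```bash
python3 -c "
from bench import ctrl
print(ctrl.hand_in())"
```

```text
the job is handed in; nothing more can be done
None
```

I handed the job in at about 26 s: the last picture shows the ear defenders astride the bar left of the spool and the headset astride it on the right, but the hand-in returned no verdict.

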